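# Start-up sequence on four push-switch boxes

### The arm

A 6-joint arm with a two-finger parallel gripper is mounted at the origin on a cart in front of the work surface, level with it; the furniture and walls round the work are solid. World frame = base frame: x ahead of the robot, y to its left, z up, the work surface at z = 0. Lengths are in mm, angles in rad, forces in N, time in s.
With the tool pointing down it reaches from about 275 to 1000 mm from the base axis. Payload 8.4 kg.
Tool frame: the origin (TCP) lies midway between the tips of the shut fingers; the grasp point (between the pads) lies 19 mm behind it; z points along the fingers, x is the direction in which the jaws open and shut, and the axes are right-handed (so a half turn about z gives the same grasp; the last joint's range is limited). The gripper opens to 85 mm and grips with 20 to 120 N. Pads are 22 mm wide; open, the fingers measure 114 mm over their backs; the gripper's body (76 mm by 85 mm) begins 54 mm behind the grasp point. The pads swing forward as they close: fully open they stand 13 mm farther back than shut.
Start: joints at [1.123, 0.353, 1.633, -0, 1.155, -0.002], TCP at [269.486, 563.919, 231.281] pointing down, gripper open.
Joint ranges: [-2.63, 2.63], [-0.92, 2.1], [0.06, 2.66], [-1.3, 4.44], [0, 2.69], [-3.02, 3.02]. Speed limits (rad/s): [2.22, 2.22, 2.79, 3.14, 3.14, 3.14].

### API

Orientations are given as [roll, pitch, yaw] about the fixed x, y, z axes, in that order (R = Rz(yaw) Ry(pitch) Rx(roll)).
In Python, from rig import sense, grab_frame, camera_model, job gives the robot as it stands.
- The arm moves only by the tool arm_command, never from a script. Its argument "plan" is a list of rows, each an object with "translation": the shift along the tool's x, y, z in cm, a list of three; "twist": the turn about the tool's z in rad; "gripper": the opening, from 0 (shut) to 1 (fully open). A call has exactly 5 rows; each row is the pose to reach, as a shift and turn from the pose measured when the call began, along the tool's axes at that moment; what a row does not reach only later rows make up. A row lasts 1/12 s, in which the tool goes at most 41.7 mm and 7.16 degrees, less where a joint would pass 70% of its speed; a pose out of reach is approached as far as the arm can. A call with a gripper value outside its range is refused whole. The fingers move at their own pace and stop on an object; "squeeze" is the grip in N (left out, the last holds). Time passes only in rows, so rows that repeat a pose let the fingers close, or fill a call up. It gives the time, the measured TCP pose, the force and the opening at its end, in the units of the state.
- sense(): the state, without advancing time (a new reading comes with each control period).
- grab_frame(name): name is "side" or "top" or "wrist"; returns the picture (400x640x3 uint8, blue, green, red); there is no depth.
- camera_model(name): a dict with "fx", "fy", "cx", "cy" (pixels), "pose" (4x4, takes a point from camera to world coordinates). Camera axes: x right, y down, z forward; pixel columns grow to the right and rows downward; lengths in mm; the calibration is good to about 2 mm. A picture is of the moment at which its call begins: read the wrist's pose just before it. camera_model takes no time and is no camera call; for the wrist camera it gives the pose at the moment of the call.
- job.sign_off(): hands the job in, once; it reports no verdict.
The state is a dict: "clock": time; "qpos": joint angles; "qvel": joint speeds; "joint_efforts": joint torques, N m; "eef_pos": TCP position; "tcp_rot": TCP orientation; "contact_force": force on the tool from outside, world axes, zero at the start; "wrist_torque": the same for the moment, N m; "opening": opening from 0.0 (shut) to 1.0 (fully open).
Only numpy, scipy, OpenCV 4.12 (cv2) and the standard library are available. Lean on these libraries where they do the work, as an engineer would, in place of code of your own. Each camera call takes 0.05 s, during which the arm holds its last target.

### The job

Start the bench's extraction line on the loose push-switch boxes: with a fingertip, lightly press the round key (fan) well down (it need not hit its stop), then the square key (pump), then the long bar key (valve), in that order; each stays down by itself. Leave the cross-shaped key (drain) up. Do not pick up, shove or tip the boxes, and leave the other things on the bench where they are.

Things in the scene. Friction and masses are not known exactly. Their poses are not given: they have to be found in the camera images.
- round_box: loose push-switch box, grey, 76 x 76 x 46 mm, 0.45 to 0.8 kg, on rubber feet on the bench; its key has a round cap 38 mm across. Origin: centre of the underside; z up, x and y along the box sides. All four boxes are alike but for the shape of the key
- round_top (a point): centre of the top face of the white key with a round cap 38 mm across; it moves with the key: 66 mm above the bench when the key is up, 56 mm when fully down (then still 10 mm proud of the box). x, y along the box sides
- round_key (a joint): travel of that key straight down, m: 0 up, 0.010 at its stop. No spring: about 2 N moves it and it stays at the depth where it is left; the stop itself is hard, and a key 8 mm down is well down
- square_box: loose push-switch box, grey, 76 x 76 x 46 mm, 0.45 to 0.8 kg, on rubber feet on the bench; its key has a square cap 38 x 38 mm. Origin: centre of the underside; z up, x and y along the box sides. All four boxes are alike but for the shape of the key
- square_top (a point): centre of the top face of the white key with a square cap 38 x 38 mm; it moves with the key: 66 mm above the bench when the key is up, 56 mm when fully down (then still 10 mm proud of the box). x, y along the box sides
- square_key (a joint): travel of that key straight down, m: 0 up, 0.010 at its stop. No spring: about 2 N moves it and it stays at the depth where it is left; the stop itself is hard, and a key 8 mm down is well down
- bar_box: loose push-switch box, grey, 76 x 76 x 46 mm, 0.45 to 0.8 kg, on rubber feet on the bench; its key has a long narrow bar cap, 18 mm (box x) by 60 mm (box y). Origin: centre of the underside; z up, x and y along the box sides. All four boxes are alike but for the shape of the key
- bar_top (a point): centre of the top face of the white key with a long narrow bar cap, 18 mm (box x) by 60 mm (box y); it moves with the key: 66 mm above the bench when the key is up, 56 mm when fully down (then still 10 mm proud of the box). x, y along the box sides
- bar_key (a joint): travel of that key straight down, m: 0 up, 0.010 at its stop. No spring: about 2 N moves it and it stays at the depth where it is left; the stop itself is hard, and a key 8 mm down is well down
- cross_box: loose push-switch box, grey, 76 x 76 x 46 mm, 0.45 to 0.8 kg, on rubber feet on the bench; its key has a cross (plus) shaped cap, two 16 mm wide arms each 50 mm long. Origin: centre of the underside; z up, x and y along the box sides. All four boxes are alike but for the shape of the key
- cross_top (a point): centre of the top face of the white key with a cross (plus) shaped cap, two 16 mm wide arms each 50 mm long; it moves with the key: 66 mm above the bench when the key is up, 56 mm when fully down (then still 10 mm proud of the box). x, y along the box sides
- cross_key (a joint): travel of that key straight down, m: 0 up, 0.010 at its stop. No spring: about 2 N moves it and it stays at the depth where it is left; the stop itself is hard, and a key 8 mm down is well down
- lidded_cup: specimen cup with an yellow screw lid, 64 mm wide, 71 mm tall; origin: centre of the underside; bystander
- pipette: pipette lying on the bench, 27 x 212 x 31 mm, long along its y; origin: centre of the underside; bystander
- slide_box: flat grey box with a lid, 79 x 95 x 33 mm; origin: centre of the underside; bystander
- forceps: steel forceps lying on the bench near its front edge, 16 x 133 x 9 mm, long along y; origin: centre of the underside; bystander
Things that resemble listed ones, but are neither listed nor needed, are in the scene too. What is shaped like the round_box but green or turquoise is not meant.

How it is judged:
By the outcome, as a careful person would: the job done as asked, in the order asked, and still so for the second after the job is handed in, with the robot touching nothing.
It also fails if it takes over 45 s, if anything falls off the work surface, if the arm or the gripper's body presses on something with over 40 N, if the wrist force passes 120 N, or if a joint passes its speed limit or range.

## Working session

There is one attempt and no reset: what is moved stays moved. The work goes in short steps, Python scripts to look and compute and a tool call to move; the robot and the scene stay as the last step left them, time stands still between calls to the robot, and variables do not carry over. Pictures are saved under pics/ and viewed, and the job is handed in when it is done.

Besides the shell and the picture viewer there is one more tool, called after "Emit:" as name(argument=value, ...) on one line, values as JSON. arm_command: Moves the arm, as the interface text tells. Its arguments: {"type":"object","properties":{"plan":{"type":"array","items":{"type":"object","properties":{"translation":{"type":"array","items":{"type":"number"}},"twist":{"type":"number"},"gripper":{"type":"number"}}}},"squeeze":{"type":"number"}},"required":["plan"]}

```bash
mkdir -p pics; python3 - <<'E'
from rig import *
import cv2
s=sense();print(s)
for n in("top","side","wrist"):
    m=camera_model(n);print(n,m)
    cv2.imwrite(f"pics/{n}0.png",grab_frame(n))
E
```

```text
{'clock': 0.0, 'qpos': array([ 1.12262985e+00,  3.53641600e-01,  1.63415304e+00,  5.20833013e-05,
        1.15521974e+00, -2.45070408e-03]), 'qvel': array([-7.91602323e-05, -9.07213723e-04,  1.52026860e-03, -1.76532063e-03,
        1.54290753e-03, -2.42933999e-03]), 'joint_efforts': array([ 7.13253685e-04, -6.05248690e+01, -3.42073131e+01, -3.39630412e-05,
        9.56898060e-03,  2.37717319e-05]), 'eef_pos': array([269.23979799, 563.48732185, 230.55769548]), 'tcp_rot': array([-3.14154155e+00,  1.42160004e-03,  1.12505953e+00]), 'contact_force': array([-0.19242434, -0.13873116, -0.20419661]), 'wrist_torque': array([-0.05769529,  0.01194511,  0.05697427]), 'opening': 1.0003613215610865}
top {'fx': 495.7005864749509, 'fy': 495.7005864749509, 'cx': 319.0482395691772, 'cy': 198.80454571280796, 'pose': array([[ 5.92502212e-03, -9.87379670e-01,  1.58260172e-01,
         3.07182015e+02],
       [-9.99960840e-01, -6.89061108e-03, -5.55325565e-03,
         3.27784032e+02],
       [ 6.57368102e-03, -1.58221071e-01, -9.87381831e-01,
         1.32732407e+03],
       [ 0.00000000e+00,  0.00000000
[... 265 characters left out ...]
58137e-01, -3.71130772e-01,  7.10848594e-01,
        -7.55662644e+02],
       [ 1.35674093e-02, -8.91006743e-01, -4.53787296e-01,
         7.73174657e+02],
       [ 0.00000000e+00,  0.00000000e+00,  0.00000000e+00,
         1.00000000e+00]])}
wrist {'fx': 280.2178640862357, 'fy': 280.2178640862357, 'cx': 324.2346121017825, 'cy': 198.31845202756233, 'pose': array([[ 4.30764023e-01,  8.57805544e-01,  2.80378326e-01,
         1.97229676e+02],
       [ 9.02462212e-01, -4.08731471e-01, -1.36016690e-01,
         5.98641043e+02],
       [-2.07642523e-03,  3.11621941e-01, -9.50203901e-01,
         3.72995506e+02],
       [ 0.00000000e+00,  0.00000000e+00,  0.00000000e+00,
         1.00000000e+00]])}
```

View pics/top0.png

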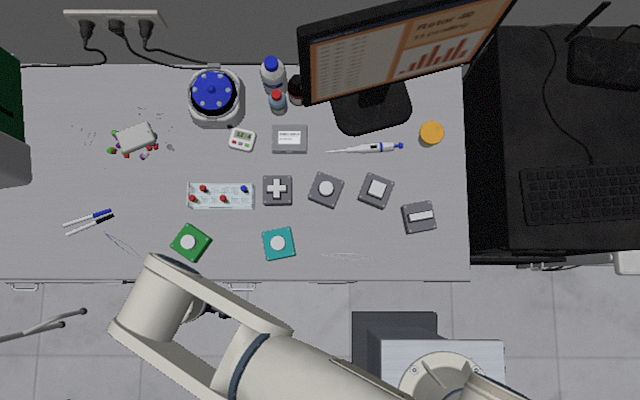

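View pics/side0.png

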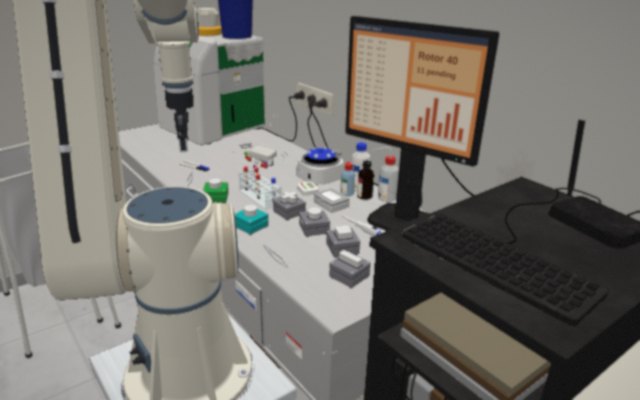

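View pics/wrist0.png

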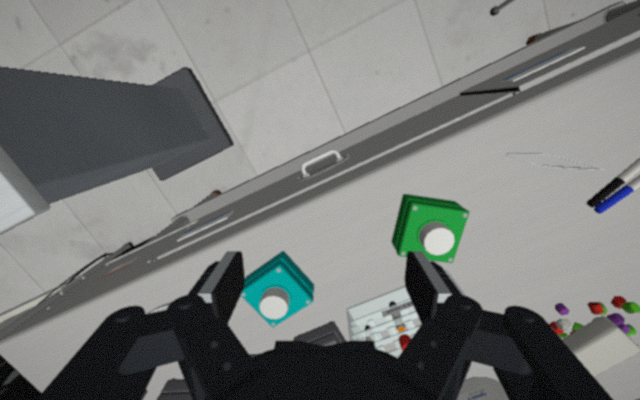

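The top view shows the grey boxes: cross at about (277,188), round (326,188), square (376,188) and bar (421,217). The green (190,242) and turquoise (278,242) boxes are decoys. Next I'll measure the caps.

```bash
cat > h.py <<'E'
import numpy as np,cv2
from rig import *
def ray(m,u,v,z):
    p=np.linalg.inv(np.array([[m['fx'],0,m['cx']],[0,m['fy'],m['cy']],[0,0,1]]))@[u,v,1]
    d=m['pose'][:3,:3]@p; o=m['pose'][:3,3]
    return o+d*(z-o[2])/d[2]
def proj(m,P):
    q=np.linalg.inv(m['pose'])@np.append(P,1); return m['fx']*q[0]/q[2]+m['cx'],m['fy']*q[1]/q[2]+m['cy']
E
python3 - <<'E'
from h import *
im=cv2.imread('pics/top0.png');m=camera_model('top');g=im.min(2)
for n,u,v in(('cross',277,188),('round',326,188),('square',376,188),('bar',421,217)):
    w=18;c=g[v-w:v+w,u-w:u+w]
    t,b=cv2.threshold(c,0,255,cv2.THRESH_OTSU)
    k,l,st,ce=cv2.connectedComponentsWithStats(b)
    # component nearest the middle
    i=1+np.argmin([np.hypot(*(x-w)) for x in ce[1:]])
    pts=np.argwhere(l==i)[:,::-1]+[u-w,v-w]
    P=np.array([ray(m,*p,66)[:2] for p in pts]).astype(np.float32)
    r=cv2.minAreaRect(P);print(n,t,st[i],ce[i]+[u-w,v-w],P.mean(0),r)
for x,y in((0,0),): pass
s=cv2.imread('pics/top0.png')[140:270,160:460]
cv2.imwrite('pics/topcrop.png',cv2.resize(s,None,fx=2.6,fy=2.6,interpolation=cv2.INTER_CUBIC))
s=cv2.imread('pics/side0.png')[160:300,200:400]
cv2.imwrite('pics/sidecrop.png',cv2.resize(s,None,fx=4,fy=4,interpolation=cv2.INTER_CUBIC))
E
```

```text
cross 127.0 [  8   9  19  19 203] [276.         187.73399015] [537.57056 432.13232] ((538.2342529296875, 432.12774658203125), (42.99821853637695, 42.143924713134766), 45.38817596435547)
round 129.0 [ 11  11  15  14 162] [325.78395062 187.40740741] [539.341  303.4425] ((539.1259155273438, 302.8880615234375), (34.1826171875, 36.21605682373047), 0.41376960277557373)
square 129.0 [ 10  10  19  18 209] [377.         188.14832536] [538.3409  170.87738] ((538.512451171875, 170.933349609375), (37.409427642822266, 37.82288360595703), 68.06193542480469)
bar 127.0 [  6  11  24  11 161] [420.65217391 215.16149068] [468.65253   59.615852] ((468.6396789550781, 59.32463073730469), (17.368661880493164, 60.37709426879883), 11.018169403076172)
```

View pics/topcrop.png

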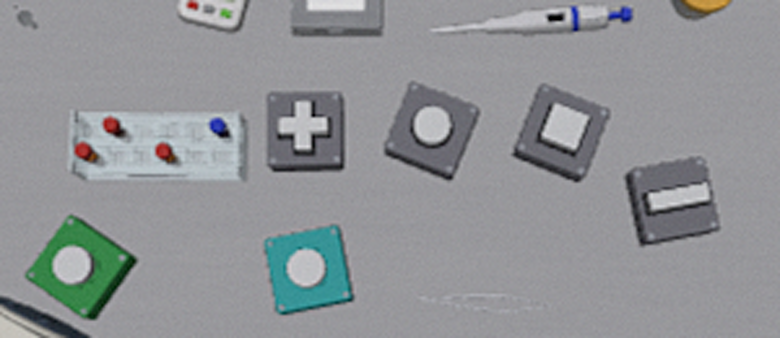

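View pics/sidecrop.png

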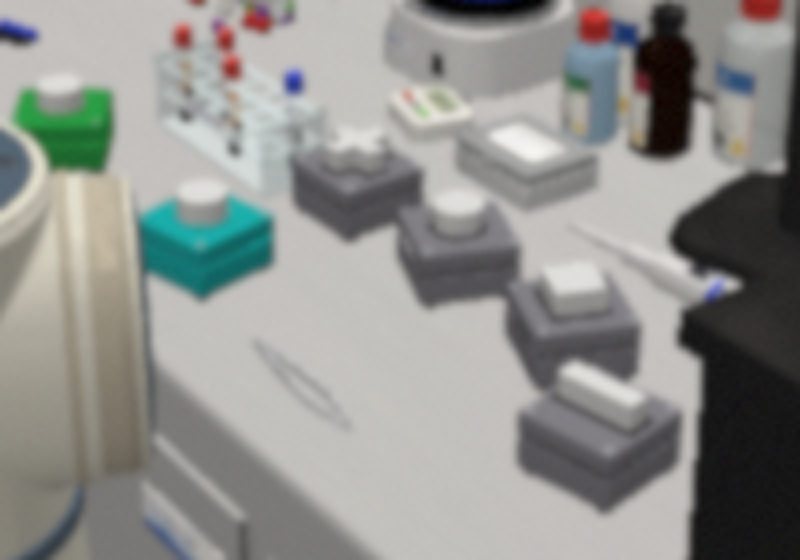

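Cap sizes match the spec (square 37x38, bar 17x60, round about 36, cross arms about 50), so the positions look sound. All four keys stand up. I'll plan the move to round.

```bash
cat >> h.py <<'E'
from scipy.spatial.transform import Rotation as Ro
def go(x,y,z):
    s=sense();R=Ro.from_euler('xyz',s['tcp_rot']).as_matrix()
    print(s['clock'],s['eef_pos'].round(2),s['tcp_rot'].round(4),'F',s['contact_force'].round(2),'op',round(s['opening'],3))
    print('shift cm',(R.T@(np.array([x,y,z])-s['eef_pos'])/10).round(3))
E
python3 -c "
from h import *
go(539,303,130)"
```

```text
0.15 [269.32 563.6  230.72] [3.1416e+00 1.1000e-03 1.1250e+00] F [ 0.25  0.61 -0.15] op 1.0
shift cm [-11.874  35.569  10.085]
```

Emit:
arm_command(plan=[{"translation": [-1.2,3.6,0],"twist": 0,"gripper": 0},{"translation": [-2.4,7.1,0],"twist": 0,"gripper": 0},{"translation": [-3.6,10.7,0],"twist": 0,"gripper": 0},{"translation": [-4.8,14.2,0],"twist": 0,"gripper": 0},{"translation": [-6,17.8,0],"twist": 0,"gripper": 0}], squeeze=20)

```text
clock: 0.57
eef_pos: [404.8, 431.3, 230.6]
tcp_rot: [-3.141, 0.001, 1.126]
contact_force: [0.1, 0.7, 0.7]
opening: 0.301
```

```bash
python3 -c "
from h import *
go(539,303,120)"
```

```text
0.5667 [404.78 431.33 230.58] [-3.1414e+00  1.4000e-03  1.1255e+00] F [0.1  0.67 0.72] op 0.301
shift cm [-5.785 17.642 11.063]
```

Emit:
arm_command(plan=[{"translation": [-1.4,4,0],"twist": 0,"gripper": 0},{"translation": [-2.7,8,1],"twist": 0,"gripper": 0},{"translation": [-4,12,3],"twist": 0,"gripper": 0},{"translation": [-5.2,15.5,5],"twist": 0,"gripper": 0},{"translation": [-5.8,17.6,8],"twist": 0,"gripper": 0}])

```text
clock: 0.98
eef_pos: [540.1, 303.1, 154.8]
tcp_rot: [3.139, -0.002, 1.125]
contact_force: [1.2, 1.0, -0.1]
opening: -0.004
```

```bash
python3 -c "
from h import *
go(539,303,85)
cv2.imwrite('pics/w1.png',grab_frame('wrist'))
cv2.imwrite('pics/t1.png',grab_frame('top'))
"
```

```text
0.9833 [540.11 303.13 154.8 ] [ 3.1386e+00 -2.1000e-03  1.1245e+00] F [ 1.18  1.02 -0.1 ] op -0.004
shift cm [-0.074 -0.116  6.98 ]
```

View pics/w1.png

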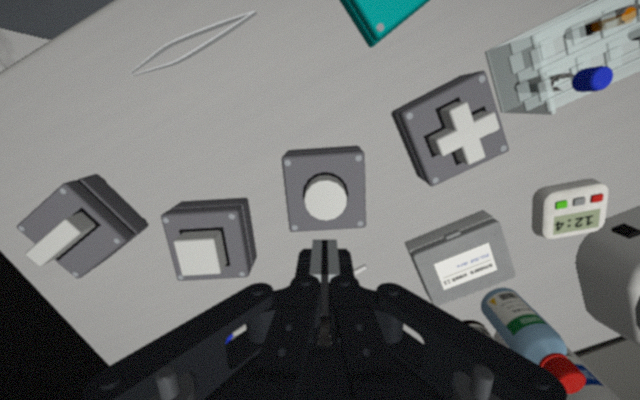

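View pics/t1.png

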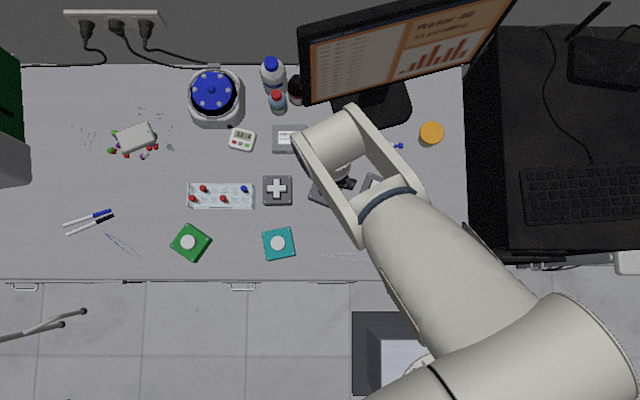

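The wrist view shows round at (325,199), square at (198,255), bar at (62,238) and cross at (466,133), with the shut fingertips at about (324,245). I'll cross-check these against the top camera.

```bash
python3 -c "
from h import *
m=camera_model('wrist')
for n,p in dict(r=(325.5,200),s=(198,255),b=(62,238),c=(466,133)).items(): print(n,ray(m,*p,66))
t=camera_model('top')
g=cv2.imread('pics/w1.png').min(2)
for n,u,v,w in(('r',325,200,26),('s',198,255,26)):
    c=g[v-w:v+w,u-w:u+w];b=(c>150).astype(np.uint8);k,l,st,ce=cv2.connectedComponentsWithStats(b)
    for i in range(1,k):
        if st[i][4]>300: print(n,st[i],ce[i]+[u-w,v-w],ray(m,*(ce[i]+[u-w,v-w]),66))
go(539,303,70)
"
```

```text
r [532.64718089 303.13992534  66.        ]
s [530.18061382 175.95303344  66.        ]
b [463.44678129  75.35226154  66.        ]
c [530.23974543 426.16458328  66.        ]
r [   6    6   42   41 1325] [325.34792453 200.01358491] [532.60261919 303.0185453   66.        ]
s [   2   10   47   37 1379] [197.12835388 256.84989123] [531.43195926 174.17366595  66.        ]
1.0833 [536.99 300.23 148.54] [-3.1384  0.0074  1.1219] F [-1.02  0.04 -0.38] op -0.001
shift cm [0.395 0.086 7.851]
```

The camera pose was read after the arm had settled, so that comparison isn't valid. I'll descend a bit and look again at rest.

Emit:
arm_command(plan=[{"translation": [0.3,0.1,2],"twist": 0,"gripper": 0},{"translation": [0.3,0.1,4],"twist": 0,"gripper": 0},{"translation": [0.3,0.1,5],"twist": 0,"gripper": 0},{"translation": [0.3,0.1,5],"twist": 0,"gripper": 0},{"translation": [0.3,0.1,5],"twist": 0,"gripper": 0}])

```text
clock: 1.5
eef_pos: [538.5, 302.7, 98.7]
tcp_rot: [-3.138, 0.008, 1.122]
contact_force: [0.0, 0.2, 0.8]
opening: -0.001
```

```bash
python3 - <<'E'
from h import *
grab_frame('wrist');grab_frame('wrist')
m=camera_model('wrist');im=grab_frame('wrist');m2=camera_model('wrist')
print(m['pose'][:3,3],m2['pose'][:3,3])
cv2.imwrite('pics/w2.png',im)
g=im.min(2);b=(g>150).astype(np.uint8);k,l,st,ce=cv2.connectedComponentsWithStats(b)
for i in range(1,k):
    if 600<st[i][4]<6000: print(st[i],ce[i],ray(m,*ce[i],66))
go(539,303,68)
E
```

```text
[467.97879204 338.79510571 242.41992744] [468.04474638 338.75671025 242.52144963]
[ 300  202   54   46 1801] [326.92504164 223.72237646] [536.44935942 306.61843801  66.        ]
[ 458  273   78   55 2417] [497.31237071 300.81547373] [647.69259137 394.74871666  66.        ]
[ 138  274   59   43 2033] [167.59075258 294.8839154 ] [537.22014651 174.02600015  66.        ]
1.65 [539.52 303.01 100.01] [-3.1396  0.0056  1.1224] F [0.21 0.49 0.6 ] op -0.0
shift cm [-0.006 -0.04   3.201]
```

View pics/w2.png

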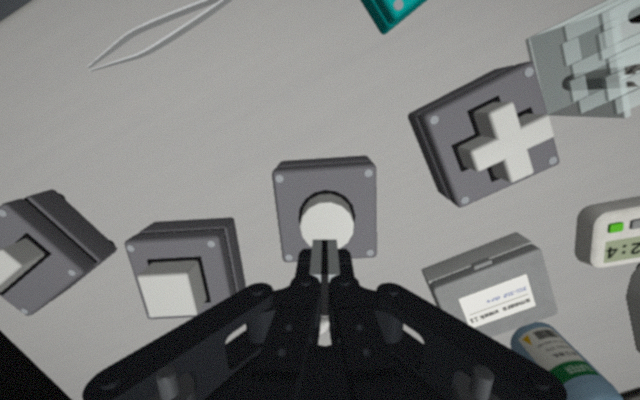

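The wrist and top views agree to within about 3 mm, and the cap radius is 19 mm. I'm descending to just above the key, then pressing slowly.

Emit:
arm_command(plan=[{"translation": [0,-0.1,1],"twist": 0,"gripper": 0},{"translation": [0,-0.1,2],"twist": 0,"gripper": 0},{"translation": [0,-0.1,2.9],"twist": 0,"gripper": 0},{"translation": [0,-0.1,2.9],"twist": 0,"gripper": 0},{"translation": [0,-0.1,2.9],"twist": 0,"gripper": 0}])

```text
clock: 2.07
eef_pos: [537.8, 303.0, 69.9]
tcp_rot: [-3.138, 0.007, 1.122]
contact_force: [-0.8, -0.6, -0.7]
opening: 0.0
```

```bash
python3 - <<'E'
from h import *
go(539,303.5,60)
E
```

```text
2.0667 [537.77 302.96  69.91] [-3.1384  0.0073  1.1225] F [-0.76 -0.57 -0.66] op 0.0
shift cm [0.109 0.09  0.99 ]
```

Emit:
arm_command(plan=[{"translation": [0,0,0.2],"twist": 0,"gripper": 0},{"translation": [0,0,0.4],"twist": 0,"gripper": 0},{"translation": [0,0,0.6],"twist": 0,"gripper": 0},{"translation": [0,0,0.8],"twist": 0,"gripper": 0},{"translation": [0,0,0.9],"twist": 0,"gripper": 0}])

```text
clock: 2.48
eef_pos: [537.9, 303.0, 60.9]
tcp_rot: [-3.139, 0.007, 1.122]
contact_force: [-0.9, -0.9, 1.8]
opening: 0.001
```

Emit:
arm_command(plan=[{"translation": [0,0,0.05],"twist": 0,"gripper": 0},{"translation": [0,0,0.1],"twist": 0,"gripper": 0},{"translation": [0,0,0.15],"twist": 0,"gripper": 0},{"translation": [0,0,0.2],"twist": 0,"gripper": 0},{"translation": [0,0,0.2],"twist": 0,"gripper": 0}])

```text
clock: 2.9
eef_pos: [537.9, 303.0, 58.9]
tcp_rot: [-3.139, 0.007, 1.122]
contact_force: [-0.8, 0.5, 0.8]
opening: 0.003
```

```bash
python3 - <<'E'
from h import *
go(539,303.5,57)
cv2.imwrite('pics/w3.png',grab_frame('wrist'))
s=grab_frame('side')[160:300,200:400]
cv2.imwrite('pics/s3.png',cv2.resize(s,None,fx=4,fy=4,interpolation=cv2.INTER_CUBIC))
go(539,303.5,57)
E
```

```text
2.9 [537.89 302.96  58.87] [-3.1387  0.0069  1.1224] F [-0.84  0.46  0.79] op 0.003
shift cm [0.098 0.077 0.186]
3.0 [537.88 302.95  58.85] [-3.1387  0.007   1.1224] F [-0.62  0.09  0.54] op -0.0
shift cm [0.099 0.078 0.184]
```

View pics/w3.png

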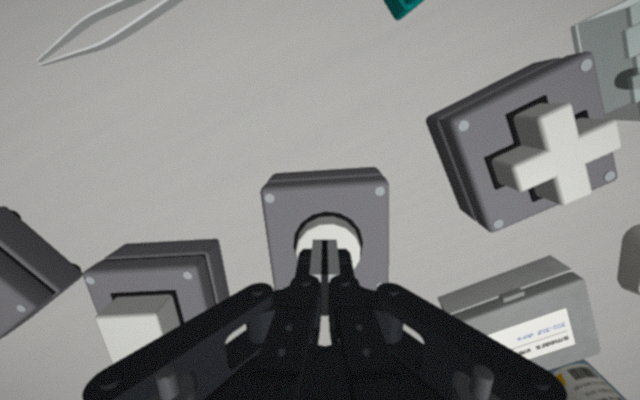

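View pics/s3.png

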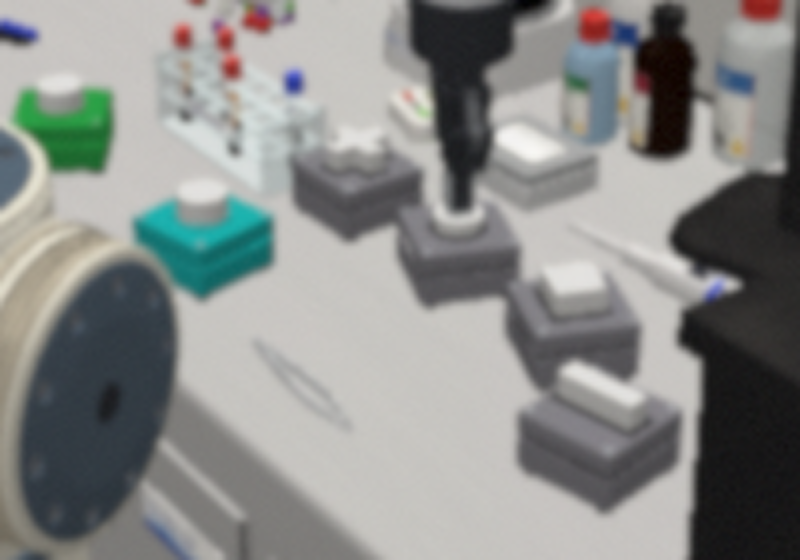

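The key is moving down under the tip and is about 7 mm down by TCP height. I'll press 2 mm further.

Emit:
arm_command(plan=[{"translation": [0,0,0.05],"twist": 0,"gripper": 0},{"translation": [0,0,0.1],"twist": 0,"gripper": 0},{"translation": [0,0,0.15],"twist": 0,"gripper": 0},{"translation": [0,0,0.2],"twist": 0,"gripper": 0},{"translation": [0,0,0.2],"twist": 0,"gripper": 0}])

```text
clock: 3.42
eef_pos: [537.9, 303.0, 56.8]
tcp_rot: [-3.139, 0.007, 1.122]
contact_force: [-0.1, 0.2, 0.9]
opening: 0.003
```

```bash
python3 - <<'E'
from h import *
go(538.3,172,100)
E
```

```text
3.4167 [537.9  302.97  56.77] [-3.1387  0.0069  1.1225] F [-0.12  0.23  0.94] op 0.003
shift cm [-11.815   5.701  -4.257]
```

Emit:
arm_command(plan=[{"translation": [0,0,-1.5],"twist": 0,"gripper": 0},{"translation": [0,0,-3],"twist": 0,"gripper": 0},{"translation": [0,0,-4.3],"twist": 0,"gripper": 0},{"translation": [-3,1.5,-4.3],"twist": 0,"gripper": 0},{"translation": [-6,2.9,-4.3],"twist": 0,"gripper": 0}])

```text
clock: 3.83
eef_pos: [539.1, 237.3, 101.3]
tcp_rot: [-3.141, 0.005, 1.125]
contact_force: [-0.1, 0.2, -0.7]
opening: 0.002
```

```bash
python3 - <<'E'
from h import *
go(538.3,172,95)
E
```

```text
3.8333 [539.14 237.33 101.32] [-3.1406  0.0047  1.1251] F [-0.11  0.22 -0.69] op 0.002
shift cm [-5.927  2.741  0.657]
```

Emit:
arm_command(plan=[{"translation": [-2.5,1.1,0],"twist": 0,"gripper": 0},{"translation": [-4.5,2.1,0],"twist": 0,"gripper": 0},{"translation": [-5.9,2.7,0],"twist": 0,"gripper": 0},{"translation": [-5.9,2.7,0.2],"twist": 0,"gripper": 0},{"translation": [-5.9,2.7,0.2],"twist": 0,"gripper": 0}])

```text
clock: 4.25
eef_pos: [538.1, 172.0, 99.6]
tcp_rot: [-3.141, 0.004, 1.123]
contact_force: [-0.1, -0.2, -0.9]
opening: -0.004
```

```bash
python3 - <<'E'
from h import *
cv2.imwrite('pics/w4.png',grab_frame('wrist'))
s=grab_frame('side')[160:300,200:400]
cv2.imwrite('pics/s4.png',cv2.resize(s,None,fx=4,fy=4,interpolation=cv2.INTER_CUBIC))
go(538.3,172,68.5)
E
```

```text
4.35 [538.31 173.15  99.65] [-3.1408  0.0042  1.1251] F [ 0.68 -0.41 -0.44] op -0.003
shift cm [-0.091  0.051  3.116]
```

View pics/w4.png

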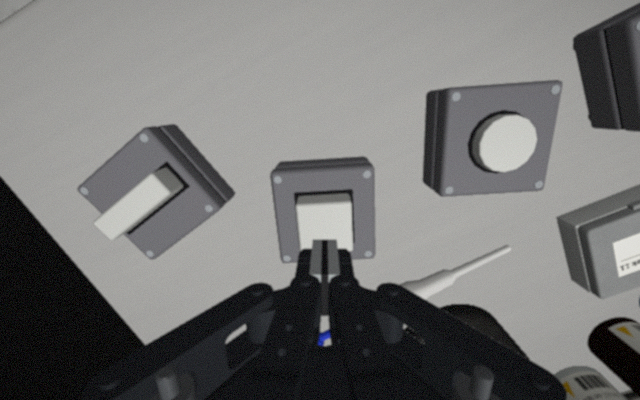

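View pics/s4.png

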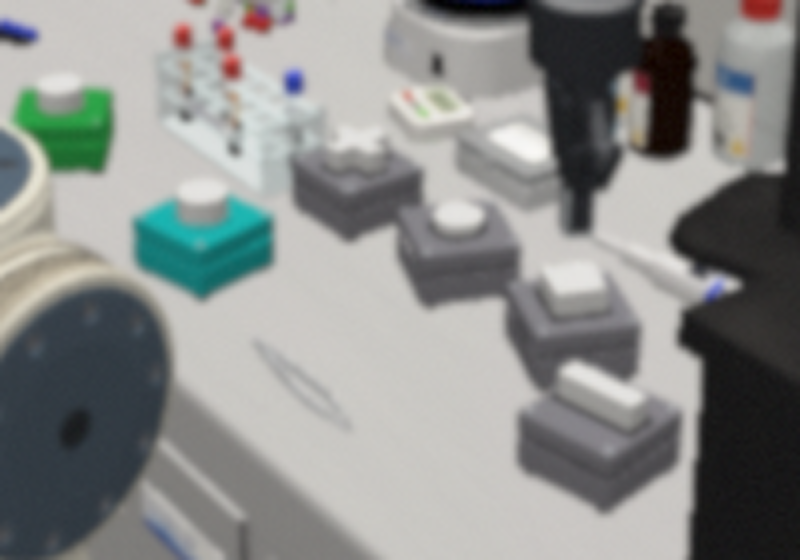

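Round stays clearly down, and its box hasn't moved. The tip is centred over square in the wrist view (324,240). Pressing next.

Emit:
arm_command(plan=[{"translation": [-0.1,0.05,1],"twist": 0,"gripper": 0},{"translation": [-0.1,0.05,2],"twist": 0,"gripper": 0},{"translation": [-0.1,0.05,3],"twist": 0,"gripper": 0},{"translation": [-0.1,0.05,3],"twist": 0,"gripper": 0},{"translation": [-0.1,0.05,3],"twist": 0,"gripper": 0}])

```text
clock: 4.77
eef_pos: [537.3, 171.9, 68.3]
tcp_rot: [-3.139, 0.006, 1.126]
contact_force: [1.4, -0.7, -0.2]
opening: -0.001
```

Emit:
arm_command(plan=[{"translation": [0,0,0.2],"twist": 0,"gripper": 0},{"translation": [0,0,0.4],"twist": 0,"gripper": 0},{"translation": [0,0,0.6],"twist": 0,"gripper": 0},{"translation": [0,0,0.8],"twist": 0,"gripper": 0},{"translation": [0,0,0.9],"twist": 0,"gripper": 0}])

```text
clock: 5.18
eef_pos: [537.5, 172.1, 59.4]
tcp_rot: [-3.139, 0.005, 1.125]
contact_force: [-1.3, 0.4, 2.6]
opening: 0.003
```

```bash
python3 - <<'E'
from h import *
go(538.3,172,57)
E
```

```text
5.1833 [537.54 172.1   59.4 ] [-3.1394  0.0053  1.1255] F [-1.26  0.41  2.58] op 0.003
shift cm [0.025 0.073 0.239]
```

Emit:
arm_command(plan=[{"translation": [0,0,0.06],"twist": 0,"gripper": 0},{"translation": [0,0,0.12],"twist": 0,"gripper": 0},{"translation": [0,0,0.18],"twist": 0,"gripper": 0},{"translation": [0,0,0.25],"twist": 0,"gripper": 0},{"translation": [0,0,0.25],"twist": 0,"gripper": 0}])

```text
clock: 5.6
eef_pos: [537.5, 172.1, 56.8]
tcp_rot: [-3.139, 0.005, 1.125]
contact_force: [0.3, 0.8, 0.1]
opening: -0.002
```

Emit:
arm_command(plan=[{"translation": [0,0,-1.5],"twist": 0,"gripper": 0},{"translation": [0,0,-3],"twist": 0,"gripper": 0},{"translation": [0,0,-4.3],"twist": 0,"gripper": 0},{"translation": [0,0,-4.3],"twist": 0,"gripper": 0},{"translation": [0,0,-4.3],"twist": 0,"gripper": 0}])

```text
clock: 6.02
eef_pos: [538.0, 172.2, 100.1]
tcp_rot: [-3.14, 0.005, 1.125]
contact_force: [-0.2, 0.2, -0.6]
opening: -0.002
```

```bash
python3 - <<'E'
from h import *
go(468.6,59.5,98)
E
```

```text
6.0167 [538.04 172.19 100.06] [-3.1403  0.0046  1.1254] F [-0.18  0.19 -0.6 ] op -0.002
shift cm [-13.16   -1.412   0.269]
```

Emit:
arm_command(plan=[{"translation": [-3,-0.3,0],"twist": 0,"gripper": 0},{"translation": [-6.5,-0.7,0],"twist": 0,"gripper": 0},{"translation": [-10,-1.1,0],"twist": 0,"gripper": 0},{"translation": [-12.5,-1.3,0],"twist": 0,"gripper": 0},{"translation": [-13.2,-1.4,0],"twist": 0,"gripper": 0}])

```text
clock: 6.43
eef_pos: [465.0, 56.5, 99.3]
tcp_rot: [-3.137, 0.007, 1.124]
contact_force: [0.4, -0.7, 0.2]
opening: 0.002
```

```bash
python3 - <<'E'
from h import *
s=grab_frame('side')[160:300,200:400]
cv2.imwrite('pics/s5.png',cv2.resize(s,None,fx=4,fy=4,interpolation=cv2.INTER_CUBIC))
grab_frame('side')
cv2.imwrite('pics/w5.png',grab_frame('wrist'))
go(468.6,59.5,69)
E
```

```text
6.5833 [468.67  58.98 100.3 ] [-3.1402  0.0046  1.1241] F [ 1.17  0.46 -0.11] op 0.001
shift cm [ 0.058 -0.025  3.13 ]
```

View pics/w5.png

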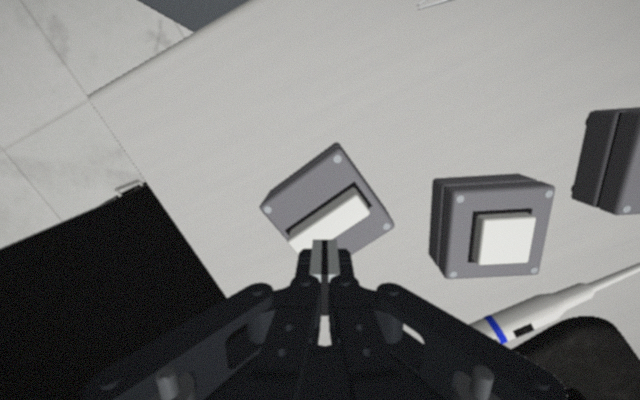

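View pics/s5.png

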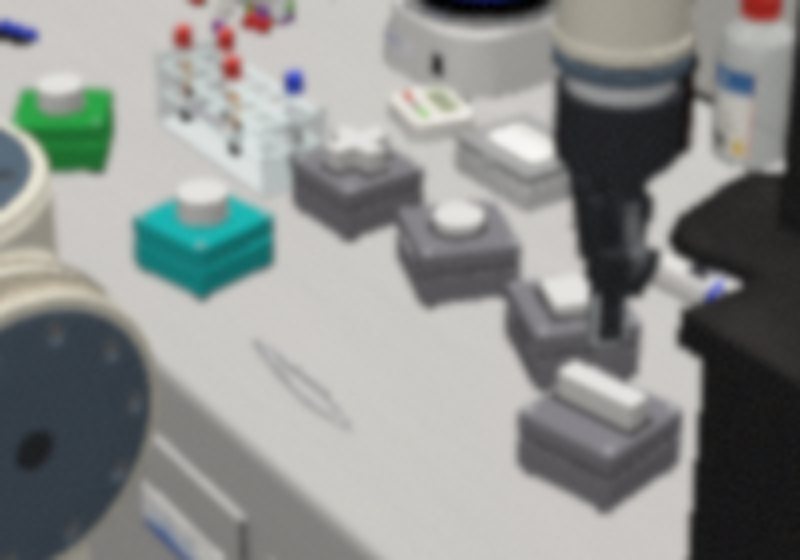

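Square is down. The bar cap is only 18 mm wide, so I'll check my estimate against this view before pressing.

```bash
python3 - <<'E'
from h import *
m=camera_model('wrist');im=grab_frame('wrist')
a=np.deg2rad(11.0);ex=np.array([np.cos(a),np.sin(a),0]);ey=np.array([-np.sin(a),np.cos(a),0])
c=np.array([468.6,59.5,66])
P=[proj(m,c+sx*9*ex+sy*30*ey) for sx,sy in((1,1),(1,-1),(-1,-1),(-1,1))]
print(np.round(P))
cv2.polylines(im,[np.int32(np.round(P))],True,(0,0,255),1)
q=proj(m,c);cv2.circle(im,(int(q[0]),int(q[1])),2,(255,0,0),-1)
q=proj(m,sense()['eef_pos']);cv2.circle(im,(int(q[0]),int(q[1])),2,(0,255,0),-1)
cv2.imwrite('pics/w6.png',cv2.resize(im[130:300,220:420],None,fx=3.5,fy=3.5))
go(468.6,59.5,68.5)
E
```

```text
[[368. 214.]
 [298. 261.]
 [283. 243.]
 [353. 194.]]
6.6333 [469.29  59.52 100.45] [-3.1407  0.0042  1.1249] F [ 0.32 -0.29 -0.31] op 0.0
shift cm [-0.018 -0.059  3.195]
```

View pics/w6.png

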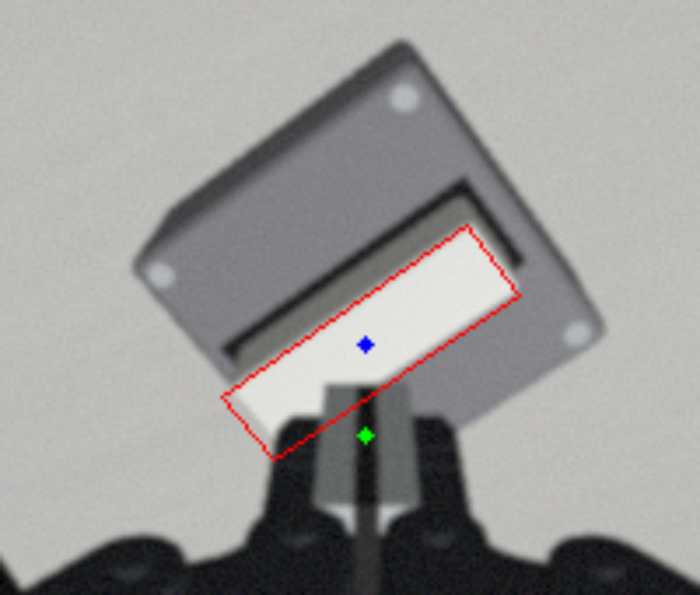

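The outline fits the bar cap closely. Pressing bar.

Emit:
arm_command(plan=[{"translation": [0,0,1],"twist": 0,"gripper": 0},{"translation": [0,0,2],"twist": 0,"gripper": 0},{"translation": [0,0,3.1],"twist": 0,"gripper": 0},{"translation": [0,0,3.1],"twist": 0,"gripper": 0},{"translation": [0,0,3.1],"twist": 0,"gripper": 0}])

```text
clock: 7.05
eef_pos: [468.6, 59.8, 68.2]
tcp_rot: [-3.139, 0.005, 1.126]
contact_force: [0.3, -0.4, 0.8]
opening: 0.004
```

Emit:
arm_command(plan=[{"translation": [0,0,0.2],"twist": 0,"gripper": 0},{"translation": [0,0,0.4],"twist": 0,"gripper": 0},{"translation": [0,0,0.6],"twist": 0,"gripper": 0},{"translation": [0,0,0.8],"twist": 0,"gripper": 0},{"translation": [0,0,0.9],"twist": 0,"gripper": 0}])

```text
clock: 7.47
eef_pos: [468.9, 59.9, 59.3]
tcp_rot: [-3.139, 0.005, 1.126]
contact_force: [0.1, 1.2, 2.1]
opening: 0.003
```

```bash
python3 - <<'E'
from h import *
go(468.6,59.5,57)
E
```

```text
7.4667 [468.94  59.94  59.31] [-3.1394  0.0048  1.1257] F [0.11 1.24 2.11] op 0.003
shift cm [-0.053 -0.011  0.232]
```

Emit:
arm_command(plan=[{"translation": [0,0,0.06],"twist": 0,"gripper": 0},{"translation": [0,0,0.12],"twist": 0,"gripper": 0},{"translation": [0,0,0.18],"twist": 0,"gripper": 0},{"translation": [0,0,0.25],"twist": 0,"gripper": 0},{"translation": [0,0,0.25],"twist": 0,"gripper": 0}])

```text
clock: 7.88
eef_pos: [468.9, 59.9, 56.8]
tcp_rot: [-3.139, 0.005, 1.126]
contact_force: [0.7, 1.0, 0.3]
opening: -0.0
```

Emit:
arm_command(plan=[{"translation": [0,0,-2],"twist": 0,"gripper": 0},{"translation": [0,0,-5],"twist": 0,"gripper": 0},{"translation": [0,0,-9],"twist": 0,"gripper": 0},{"translation": [0,0,-13],"twist": 0,"gripper": 0},{"translation": [0,0,-16],"twist": 0,"gripper": 0}])

```text
clock: 8.3
eef_pos: [469.8, 60.3, 219.6]
tcp_rot: [-3.141, 0.004, 1.126]
contact_force: [1.0, 0.9, 0.1]
opening: -0.002
```

Emit:
arm_command(plan=[{"translation": [-1,-3,0],"twist": 0,"gripper": 0},{"translation": [-1,-6,0],"twist": 0,"gripper": 0},{"translation": [-1,-8,0],"twist": 0,"gripper": 0},{"translation": [-1,-8,0],"twist": 0,"gripper": 0},{"translation": [-1,-8,0],"twist": 0,"gripper": 0}])

```text
clock: 8.72
eef_pos: [392.8, 85.8, 219.8]
tcp_rot: [-3.142, 0.004, 1.127]
contact_force: [0.6, -0.3, 0.1]
opening: -0.0
```

```bash
python3 - <<'E'
from h import *
s=grab_frame('side')[160:300,200:400]
cv2.imwrite('pics/s7.png',cv2.resize(s,None,fx=4,fy=4,interpolation=cv2.INTER_CUBIC))
grab_frame('side')
cv2.imwrite('pics/w7.png',grab_frame('wrist'))
cv2.imwrite('pics/t7.png',grab_frame('top'))
go(468.6,59.5,69)
E
```

```text
8.9167 [394.12  85.48 219.63] [-3.1411  0.0043  1.1253] F [-0.41  0.11 -0.42] op -0.003
shift cm [ 0.93   7.847 15.056]
```

View pics/s7.png

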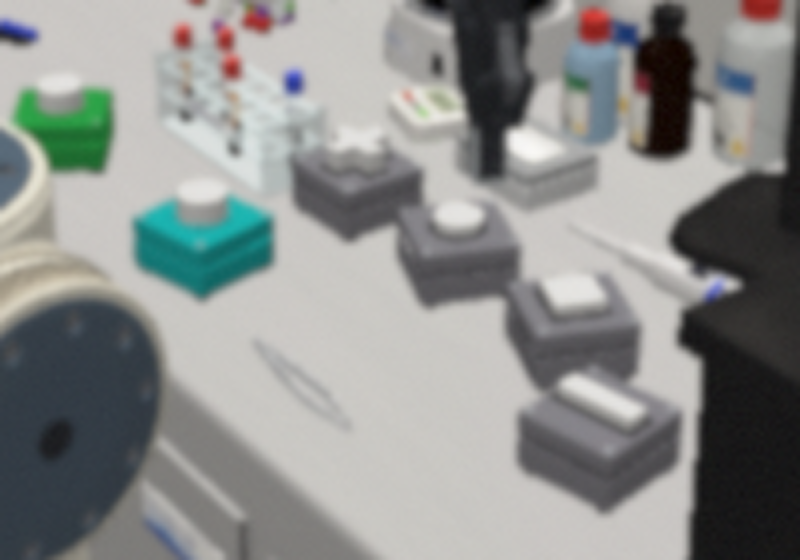

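View pics/w7.png

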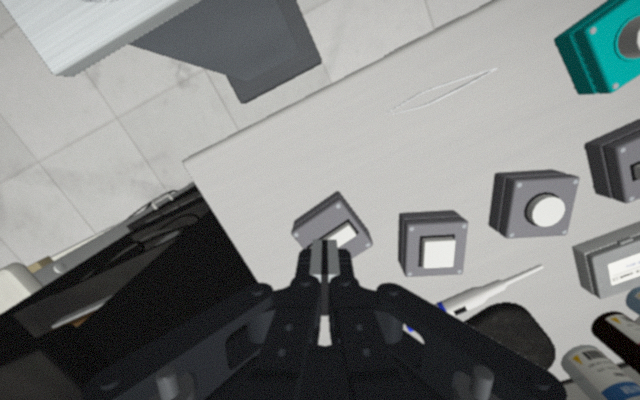

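View pics/t7.png

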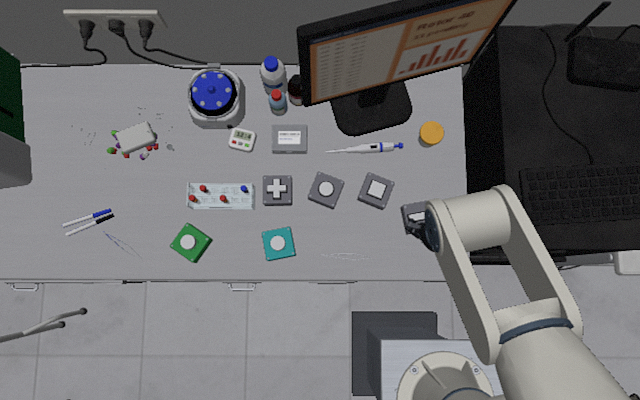

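All three keys are down, cross is up, and the boxes look unmoved. I'll check the depths quantitatively in the side view.

```bash
python3 - <<'E'
from h import *
m=camera_model('side')
a=cv2.imread('pics/side0.png',0).astype(np.float32);b=grab_frame('side');b=cv2.cvtColor(b,cv2.COLOR_BGR2GRAY).astype(np.float32)
cl={'round':(538,303.5),'square':(538.3,172),'bar':(468.6,59.5),'cross':(538,432)}
up=lambda x:cv2.resize(x,None,fx=10,fy=10,interpolation=cv2.INTER_CUBIC)
for n,(x,y) in cl.items():
    u,v=proj(m,np.array([x,y,66]));u2,v2=proj(m,np.array([x,y,56]))
    k=(v2-v)/10
    u0,v0=int(u),int(v)
    # bright cap top edge: template = upper part of cap
    T=up(a[v0-8:v0+5,u0-14:u0+14]); S=up(b[v0-12:v0+14,u0-16:u0+16])
    r=cv2.matchTemplate(S,T,cv2.TM_CCOEFF_NORMED);_,c,_,l=cv2.minMaxLoc(r)
    print(n,'px/mm',round(k,3),'shift',(l[0]/10-2,l[1]/10-4),'depth',round((l[1]/10-4)/k,1),'corr',round(c,3))
ts=cv2.imread('pics/top0.png'),cv2.imread('pics/t7.png')
d=cv2.absdiff(*ts).max(2);print('top diff pixels (box area)',[(int((d[v-20:v+20,u-20:u+20]>40).sum())) for u,v in((277,188),(326,188),(376,188),(430,132),(370,148),(290,138),(345,255))])
E
```

```text
round px/mm 0.303 shift (0.0, 1.4000000000000004) depth 4.6 corr 0.898
square px/mm 0.317 shift (-0.6000000000000001, 0.7000000000000002) depth 2.2 corr 0.938
bar px/mm 0.337 shift (-0.30000000000000004, 2.5999999999999996) depth 7.7 corr 0.94
cross px/mm 0.29 shift (0.0, 0.0) depth 0.0 corr 0.997
top diff pixels (box area) [0, 20, 40, 0, 0, 0, 0]
```

The template included fixed box background, which biases it. A sub-pixel edge crossing on the caps' back edge is better.

```bash
python3 - <<'E'
from h import *
m=camera_model('side')
a=cv2.imread('pics/side0.png',0).astype(float);b=cv2.cvtColor(grab_frame('side'),cv2.COLOR_BGR2GRAY).astype(float)
cl={'round':(538,303.5),'square':(538.3,172),'bar':(468.6,59.5),'cross':(538,432)}
def edge(I,u,v):  # going up from cap centre, first crossing below mid level
    for r in np.arange(v,v-14,-0.05):
        p=cv2.getRectSubPix(I.astype(np.float32),(1,1),(float(u),float(r)))[0,0]
        if p<155: return r
for n,(x,y) in cl.items():
    u,v=proj(m,np.array([x,y,66]));v2=proj(m,np.array([x,y,56]))[1];k=(v2-v)/10
    print(n,[ (round((edge(b,u+d,v2)-edge(a,u+d,v))/k,1) if edge(b,u+d,v2) and edge(a,u+d,v) else None) for d in range(-4,5)])
    print('  up ',a[int(v)-9:int(v)+12,round(u)].astype(int));print('  now',b[int(v)-9:int(v)+12,round(u)].astype(int))
E
```

```text
round [None, None, None, None, np.float64(-3.5), np.float64(-0.7), np.float64(-0.1), np.float64(0.3), np.float64(0.6)]
  up  [146 149 161 178 189 193 198 209 219 222 222 221 216 194 165 148 145 140
 125 108 109]
  now [150 154 167 184 197 201 202 201 202 204 214 223 226 226 226 219 196 163
 134 112 114]
square [None, None, None, None, None, None, None, None, None]
  up  [185 191 194 194 194 193 198 207 218 221 222 222 222 220 205 174 150 143
 140 135 120]
  now [191 199 201 201 201 201 201 201 202 205 213 222 226 227 228 227 224 210
 178 149 126]
bar [np.float64(7.3), np.float64(6.9), np.float64(7.8), np.float64(7.6), np.float64(7.5), np.float64(7.2), np.float64(7.5), np.float64(7.2), np.float64(8.7)]
  up  [ 79  75  77  84  85  85 101 135 177 208 220 218 207 181 159 148 145 142
 131 112 100]
  now [ 83  79  81  87  88  90  98 113 126 135 155 188 218 225 225 217 194 165
 141 118 105]
cross [None, None, None, None, None, None, None, None, None]
  up  [194 194 195 194 195 195 194 197 206 216 220 217 199 170 148 141 135 123
 106 106 121]
  now [201 202 200 202 202 202 202 205 213 222 225 222 208 177 155 146 141 127
 110 113 125]
```

The front top edge of each cap (bright top to darker side) moved 2.9, 3.0 and 3.3 px. That's about 9.4–9.7 mm down, and cross moved 0, which agrees with the TCP height (about 9.2 mm). Handing in.

```bash
python3 -c "
from rig import *
s=sense();print(s['clock'],s['eef_pos'],s['contact_force'],abs(s['qvel']).max());print(job.sign_off())"
```

```text
9.0167 [393.85864363  85.46051921 219.48618084] [0.55569192 0.46310156 0.61988415] 0.003571424566807945
the job is handed in; nothing more can be done
None
```

I pressed the round, square and bar keys, in that order, with the shut fingertips, then lifted clear and handed the job in at about 9 s. The cross key was left up.

- **Key depth:** The fingertip stopped about 9.2 mm down on each key. The cap edges in the side picture gave about 9.4–9.7 mm for the three keys and 0 for the cross. These came from reading brightness profiles by hand, so they are rough.
- **Checks that disagreed:** My first two automatic side-view measurements did not agree with those depths. Template matching gave 2–8 mm because it included the unmoving box. The back-edge search worked only on the bar, giving about 7–9 mm, because the other caps stand against bright background.
- **Forces:** The measured force at the end of each move was about 3 N or less.
- **Boxes and other things:** In the top view, the cup, pipette, slide box, forceps and cross box were unchanged. At the round and square boxes only a few pixels differed, which fits their lowered caps. The arm partly hid the bar box in the last top view, but the side view showed it in place.

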